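# Set the pressure screw of an etching press

### The arm

A 7-joint arm with a two-finger parallel gripper is mounted at the origin on the work surface. World frame = base frame: x ahead of the robot, y to its left, z up, the work surface at z = 0. Lengths are in m, angles in rad, forces in N, time in s.
With the tool pointing down it reaches from about 0.375 to 0.925 m from the base axis. Payload 3.1 kg.
Tool frame: the origin (TCP) lies on the centre line of the jaws, within the pads' length; the fingertips stand 14 mm ahead of it and the grasp point (between the pads) lies 5 mm behind it; z points along the fingers, y is the line along which they close (so a half turn about z gives the same grasp; the last joint's range is limited). The gripper opens to 85 mm and grips with 20 to 120 N. Pads are 22 mm wide; open, the fingers measure 114 mm over their backs; the gripper's body (76 mm by 85 mm) begins 54 mm behind the grasp point. The pads swing forward as they close: fully open they stand 13 mm farther back than shut.
Start: joints at [1.002, 0.383, 0.044, 1.598, -0.018, 1.161, -0.05], TCP at [0.295, -0.579, 0.245] pointing down, gripper open.
Joint ranges: [-2.61, 2.61], [-0.41, 2.15], [-1.48, 1.57], [0, 2.5], [-1.57, 4.71], [0.05, 1.97], [-2.85, 2.85]. Speed limits (rad/s): [2.79, 2.79, 3.14, 3.14, 3.14, 3.14, 3.14].

### API

Orientations are given as a unit quaternion [w, x, y, z].
In Python, from cell import telemetry, optics, job gives the robot as it stands.
- The arm moves only by the tool move_arm, never from a script. Its argument "deltas" is text: rows parted by semicolons, each of 5 numbers parted by spaces: the opening, from 0 (shut) to 1 (fully open), then the shift along the world's x, y, z in cm, then the turn about the world's z in degrees. A call has 1 to 20 rows; each row is the pose to reach, as a shift and turn from the pose commanded when the call began; what a row does not reach only later rows make up. A row lasts 1/10 s, in which the tool goes at most 50 mm and 8.59 degrees, less where a joint would pass 70% of its speed; a pose out of reach is approached as far as the arm can. A call with a gripper value outside its range is refused whole. The fingers move at their own pace and stop on an object; "grip_force" is the grip in N (left out, the last holds). Time passes only in rows, so rows that repeat a pose let the fingers close. It gives the time, the measured TCP pose, the force, the opening and the grip force at its end, in the units of the state.
- telemetry.sense(): the state, without advancing time (a new reading comes with each control period).
- optics.grab_frame(name): name is "side" or "top" or "wrist"; returns a dict with "img" (480x640x3 uint8, blue, green, red), "intrinsics" (3x3 intrinsics, pixels), "k1" (the pictures are not rectified: a ray, as slopes to the right and down, at radius r is drawn at 1 + k1 r^2 times it, then the intrinsics apply), "camera_from_world" (4x4, takes a point from world to camera coordinates); the wrist camera has in their place "T_tool_cam" (4x4, takes a point from camera to tool coordinates, whose origin is the TCP and whose axes are the flange's). Camera axes: x right, y up, looking along -z (the intrinsics and any distortion apply to the point x, -y, -z); pixel columns grow to the right and rows downward; lengths in m; the calibration is good to about 2 mm. A picture is of the moment at which its call begins: read the wrist's pose just before it. There is no depth.
- job.job_done(): hands the job in; it is judged then, once.
The state is a dict: "t": time; "qpos": joint angles; "dq": joint speeds; "joint_torque": joint torques, N m; "position": TCP position; "orientation": TCP orientation; "wrist_force": force on the tool from outside, world axes, zero at the start; "ft_torque": the same for the moment, N m; "finger_gap": opening from 0.0 (shut) to 1.0 (fully open); "grip_force": force on a finger pad.
Only numpy, scipy, OpenCV 4.12 (cv2) and the standard library are available. Lean on these libraries where they do the work, as an engineer would, in place of code of your own. Each camera call takes 0.05 s, during which the arm holds its last target. There are 200 camera calls.

### The job

Set the etching press: turn the pressure screw with the red-ended T-handle clockwise until it bottoms on the roller's bearing block, finger-tight and no harder, back it off half a turn, then push the orange clamp lever beside it fully down to lock the setting. The other pressure screw is already set: leave it and everything else on the table as it is, and take your hand away at the end.

Things in the scene. Friction and masses are not known exactly. Their poses are not given: they have to be found in the camera images.
- press: green table-top etching press, fixed: two cheeks, on them a green crosshead (96 mm in x, 300 in y, top 207 mm above the table) with a pressure screw and T-handle at each end, y = -130 mm (red-ended) and +130 mm; steel bed 420 x 190 mm, top at 75 mm. Brass flange 38 mm wide, 6 mm high round each screw. Origin under its centre, y along the roller to the star wheel, x to the rear.
- roller: upper steel roller of the press (60 mm across, along y), a brass bearing block (50 x 28 x 48 mm) at each end, the lino block under it and the star wheel on its +y end; never moves. Origin mid-axis. It lies some mm higher or lower from job to job with the block being printed, and so does the point where the screw bottoms.
- spindle: the screw to be set in one piece: non-turning steel foot (disc 24 mm across, 8 high) in the cheek, threaded rod and T-handle, about 115 mm high; origin at the centre of the foot's lower face, z up. Two-start thread, 10 mm a turn, right-hand: clockwise from above lowers it.
- screw (a joint): angle of the red-ended T-handle, rad: 0 as found, negative clockwise from above (down), positive anticlockwise (up). Thread friction 0.05 N m; stays where left. It bottoms 0.3 to 0.8 turn below the start: there torque climbs about 0.15 N m per 0.1 rad. 0.2 to 0.4 N m (finger 40 mm out on the bar: 5 to 10 N) is finger-tight; over 0.5 N m is over-tight.
- bar_mid (a point): middle of the red-ended T-handle, on the screw's axis at the height of the cross bar: a level round steel rod 10 mm thick, 140 mm between its ball centres, 35 to 44 mm above the crosshead; hub 26 mm across and 26 mm high, balls 18 mm across. Nothing else stands within 90 mm of the axis at that height.
- red_ball (a point): centre of the red ball at one end of that cross bar, 70 mm from the axis; the ball at the other end is black.
- foot (a point): centre of the lower face of that screw's foot, which comes down on the bearing block; z up.
- block_top (a point): centre of the top face of the bearing block under that foot; z up. The foot starts 3 to 8 mm above it. Foot and block lie deep in the cheek and are hardly seen.
- screw2 (a joint): turning angle of the other screw's T-handle (both ball ends black, same size), rad; already set, must not be turned.
- lever (a joint): angle of the clamp lever, rad: 0 = raised (43 degrees above level, free), 0.75 = level and down on its stop (locked). It starts at 0 to 0.15, stays where it is left and needs about 2 N at the ball to move.
- lever_ball (a point): centre of the orange ball (22 mm across) at the end of the clamp lever, 84 mm from its pivot. The lever lies before the front (-x) face of the crosshead, its arm 12 mm thick, and swings in an upright plane parallel to the press's y axis, pointing to +y; the ball comes down by about 55 mm. Nothing lies within 60 mm below it.
- lever_pivot (a point): pivot of the clamp lever, in the plane in which its arm swings, 60 mm in front of the crosshead's middle and at 190 mm height; the axis is level along the press's x.
- palette_knife: palette knife, dark wooden handle and steel blade, 180 mm long, lying across the near end of the press bed; origin under its middle, x towards the blade
- tape: yellow roll of tape, 90 mm across, 24 mm high, lying flat on the far end of the press bed; origin at the centre of its underside
- brush_jar: glass jar with a purple band, 80 mm across, full of brushes, about 220 mm high over all; origin at the centre of its underside
- oil_bottle: glass bottle with black cap, 64 mm across, 150 mm high; origin at the centre of its underside
- lid_jar: clear jar with white lid, 84 mm across, 85 mm high; origin at the centre of its underside
- glass_jar: open glass jar, 86 mm across, 120 mm high; origin at the centre of its underside
- ink_tin: aluminium ink tin, 86 mm across, 60 mm high; origin at the centre of its underside
- brayer: inking brayer with black rubber roller, 200 mm long, 40 mm high, lying on the table; origin under the middle, its handle towards -x

How it is judged:
By the outcome, as a careful person would: the job done as asked, in the order asked, and still so for the second after the job is handed in, with the robot touching nothing.
It also fails if it takes over 72 s, if anything falls off the work surface, if the arm or the gripper's body presses on something with over 40 N, if the wrist force passes 120 N, or if a joint passes its speed limit or range.

## Working session

There is one attempt and no reset: what is moved stays moved. The work goes in short steps, Python scripts to look and compute and a tool call to move; the robot and the scene stay as the last step left them, time stands still between calls to the robot, and variables do not carry over. Pictures are saved under pics/ and viewed, at most 10 in all, crops included, and the job is handed in when it is done.

Besides the shell and the picture viewer there is one more tool, called after "Request:" by a JSON object that holds its "op" and its "data", one argument or row to a line. move_arm: Moves the arm, as the interface text tells. Its arguments: {"type":"object","properties":{"deltas":{"type":"string"},"grip_force":{"type":"number"}},"required":["deltas"]}

```bash
mkdir -p pics; ls; python3 - <<'E'
from cell import telemetry, optics
import cv2,json
s=telemetry.sense(); print(s)
for n in("top","side"):
    f=optics.grab_frame(n); cv2.imwrite(f"pics/{n}0.png",f["img"]); print(n,f["intrinsics"],f["k1"],f["camera_from_world"])
E
```

```text
pics
{'t': 0.0, 'qpos': array([ 1.00219741,  0.38383207,  0.04379667,  1.5995952 , -0.01789578,
        1.16114988, -0.04988236]), 'dq': array([-1.65395023e-04,  2.46141343e-04,  7.79311945e-05,  2.20367817e-03,
       -1.01314734e-03, -6.42518016e-04, -1.68632672e-03]), 'joint_torque': array([ 1.92644197e-04, -4.33467114e+01,  1.02428310e+00, -2.49514192e+01,
        1.04251492e-02,  1.13769519e-02,  5.82162585e-06]), 'position': array([ 0.29444634, -0.57847262,  0.24387855]), 'orientation': array([-1.24394220e-03,  9.72404885e-01,  2.33296076e-01, -3.64848751e-04]), 'wrist_force': array([ 0.15345528,  0.52669947, -0.76129348]), 'ft_torque': array([4.78783692e-04, 3.81643419e-02, 8.67098969e-05]), 'grip_force': 0.0, 'finger_gap': 0.9999340174652922}
top [[446.64232067   0.         321.78465567]
 [  0.         446.64232067 233.72434921]
 [  0.           0.           1.        ]] -0.024648190230721845 [[ 0.0156204  -0.99987654 -0.00170721  0.08634989]
 [ 0.99881472  0.01552504  0.04613172 -0.51397105]
 [-0.04609952 -0.00242579  0.99893391 -1.47421393]
 [ 0.          0.          0.          1.        ]]
side [[564.97036002   0.         314.78189696]
 [  0.         564.97036002 248.54679014]
 [  0.           0.           1.        ]] 0.03182298829143626 [[ 0.99787021 -0.0610243   0.0230451  -0.5358317 ]
 [ 0.01789029  0.59576921  0.80295641 -0.22028241]
 [-0.06272942 -0.80083399  0.59559209 -1.65012983]
 [ 0.          0.          0.          1.        ]]
```

View pics/top0.png

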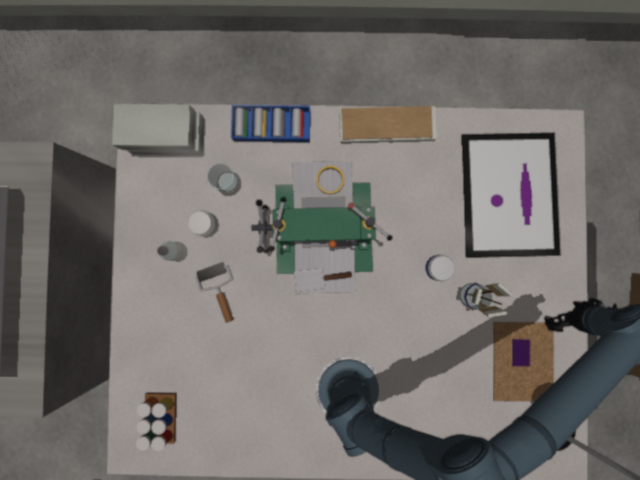

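View pics/side0.png

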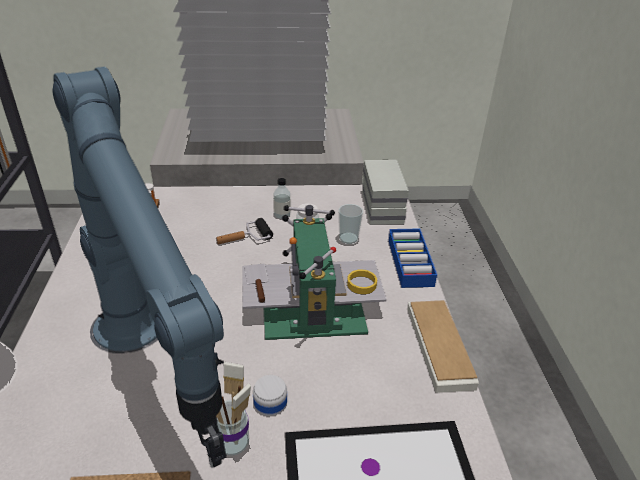

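The overview shows the press near (325,225) in the top view and (315,270) in the side view. I'll enlarge that part of both.

```bash
cat > h.py <<'E'
import numpy as np, cv2
from scipy.optimize import least_squares
from cell import telemetry, optics
def grab(n):
    s=telemetry.sense(); f=optics.grab_frame(n)
    if n=="wrist":
        from scipy.spatial.transform import Rotation as R
        T=np.eye(4); q=s["orientation"]; T[:3,:3]=R.from_quat([q[1],q[2],q[3],q[0]]).as_matrix(); T[:3,3]=s["position"]
        f["camera_from_world"]=np.linalg.inv(T@f["T_tool_cam"])
    return f
def proj(f,P):
    c=f["camera_from_world"]@np.append(P,1); u=np.array([c[0],-c[1]])/-c[2]
    u=u*(1+f["k1"]*(u@u)); K=f["intrinsics"]
    return np.array([K[0,0]*u[0]+K[0,2],K[1,1]*u[1]+K[1,2]])
def tri(obs):  # [(frame,pixel)]
    r=least_squares(lambda P:np.concatenate([proj(f,P)-p for f,p in obs]),[.5,0,.2]); return r.x,np.abs(r.fun).max()
def at_z(f,p,z):
    r=least_squares(lambda q:proj(f,[q[0],q[1],z])-p,[.5,0]); return np.append(r.x,z)
E
python3 - <<'E'
import cv2,numpy as np
t=cv2.imread("pics/top0.png")[180:280,260:400]; s=cv2.imread("pics/side0.png")[195:345,240:390]
t=cv2.resize(t,None,fx=5.7,fy=5.7,interpolation=cv2.INTER_CUBIC)
cv2.imwrite("pics/tc.png",t)
cv2.imwrite("pics/sc.png",cv2.resize(s,None,fx=4,fy=4,interpolation=cv2.INTER_CUBIC))
E
```

```text
(no output)
```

View pics/tc.png

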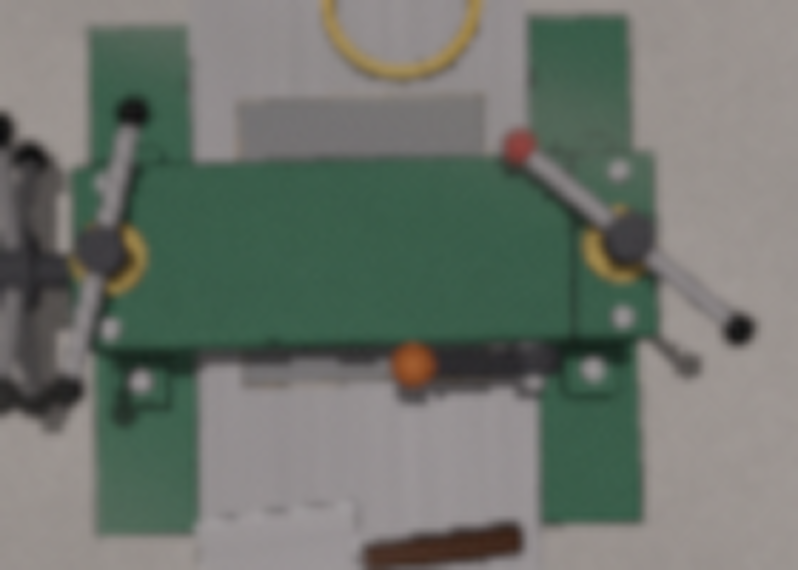

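View pics/sc.png

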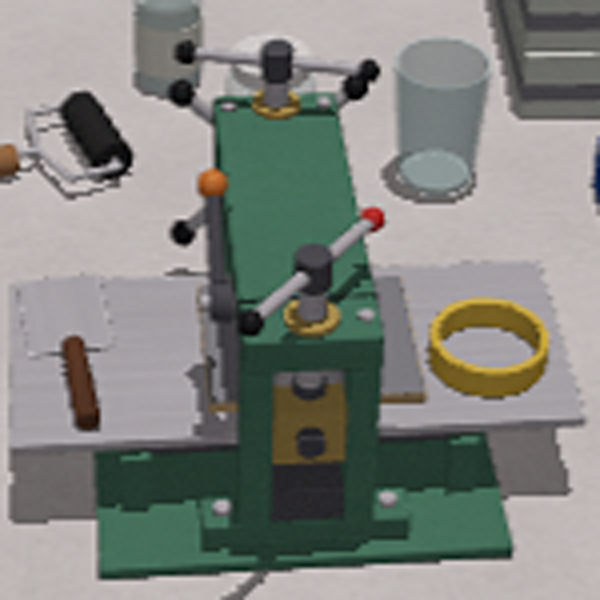

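The crops give: red ball at top (519,146), black end (739,328), orange ball (414,365); side: red (373,218), black (251,322), orange (213,183). The lever is raised and points to the star wheel. I'll triangulate next.

```bash
python3 - <<'E'
from h import *
f={n:grab(n) for n in("top","side")}
T=lambda u,v:np.array([(u+.5)/5.7-.5+260,(v+.5)/5.7-.5+180]); S=lambda u,v:np.array([(u+.5)/4-.5+240,(v+.5)/4-.5+195])
P={}
for n,a,b in(("red",T(519,146),S(373,218)),("blk",T(739,328),S(251,322)),("org",T(414,365),S(213,183)),("b2a",T(133,112),S(370,70)),("b2b",T(66,390),S(185,50))):
    P[n],e=tri([(f["top"],a),(f["side"],b)]); print(n,P[n].round(4),e.round(2))
m=(P["red"]+P["blk"])/2; d=P["red"]-P["blk"]; m2=(P["b2a"]+P["b2b"])/2
print("mid",m,"len",np.linalg.norm(d),"ang",np.degrees(np.arctan2(d[1],d[0])),"mid2",m2,"sep",np.linalg.norm((m2-m)[:2]),"yaw",np.degrees(np.arctan2(*(m-m2)[:2])))
for n in [(75,165),(655,152),(105,350),(655,335)]: print(at_z(f["top"],T(*n),.207).round(4))
E
```

```text
red [0.5824 0.0141 0.249 ] 0.21
blk [ 0.4941 -0.095   0.2485] 0.32
org [0.4741 0.0641 0.2448] 0.15
b2a [0.5968 0.2047 0.2461] 0.17
b2b [0.4586 0.2348 0.247 ] 0.36
mid [ 0.53825406 -0.0404369   0.24873305] len 0.14033615301537147 ang 51.03978042560642 mid2 [0.52766374 0.21971201 0.2465319 ] sep 0.26036438533112194 yaw 177.66885150123633
[0.5745 0.2372 0.207 ]
[ 0.5856 -0.0577  0.207 ]
[0.4806 0.22   0.207 ]
[ 0.4925 -0.0586  0.207 ]
```

Request:
{"op": "move_arm", "data": {
  "deltas": "1 0 0 10 0;1 0 0 15 0;1 0 0 15 0;1 24 54 15 20;1 24 54 15 40;1 24 54 15 60;1 24 54 15 80;1 24 54 15 100;1 24 54 15 120;1 24 54 15 140;1 24 54 15 140;1 24 54 15 140;1 24 54 15 140;1 24 54 15 140;1 24 54 15 140;1 24 54 15 140;1 24 54 15 140;1 24 54 15 140;1 24 54 15 140;1 24 54 15 140"
}}

```text
t: 2.2
position: [0.5346, -0.0393, 0.3949]
orientation: [-0.0, 0.112, 0.994, -0.0]
wrist_force: [-0.6, -0.7, 0.9]
finger_gap: 0.998
grip_force: 0.0
```

Request:
{"op": "move_arm", "data": {
  "deltas": "1 0.4 -0.1 0 9;1 0.4 -0.1 0 18;1 0.4 -0.1 0 27;1 0.4 -0.1 0 36;1 0.4 -0.1 0 45;1 0.4 -0.1 0 54;1 0.4 -0.1 -3 64;1 0.4 -0.1 -3 64;1 0.4 -0.1 -3 64;1 0.4 -0.1 -3 64;1 0.4 -0.1 -3 64"
}}

```text
t: 3.3
position: [0.5393, -0.0402, 0.366]
orientation: [0.001, -0.43, 0.903, -0.0]
wrist_force: [0.3, 0.8, 0.7]
finger_gap: 1.005
grip_force: 0.0
```

```bash
python3 - <<'E'
from h import *
s=telemetry.sense(); print(s["t"],s["position"],s["orientation"],s["qpos"],s["ft_torque"])
f=grab("wrist"); cv2.imwrite("pics/w1.png",f["img"])
for n,P in(("red",[.5824,.0141,.249]),("blk",[.4941,-.095,.249]),("hubtop",[.5383,-.0404,.262]),("org",[.4741,.0641,.2448])): print(n,proj(f,P))
E
```

```text
3.3 [ 0.53927127 -0.04019936  0.36600718] [ 5.83644731e-04 -4.29904662e-01  9.02874025e-01 -3.68639717e-04] [ 0.5631134   0.13480794 -0.61680151  1.68073343  0.07999689  1.34998933
  2.39272671] [-0.04766674  0.06993244 -0.01165417]
red [322.9395412  332.50607862]
blk [322.91843762 120.17808345]
hubtop [323.02936148 241.92612235]
org [493.66438243 290.6043544 ]
```

View pics/w1.png

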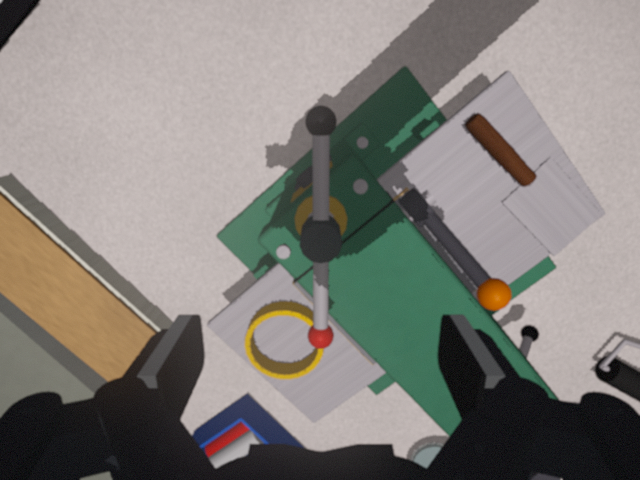

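The wrist picture shows red ball (320.5,336.5), black ball (320.5,121), hub (321,241) and orange ball (494.5,295), within 2–4 px of prediction. Next I'll fuse the three views.

```bash
python3 - <<'E'
from h import *
f={n:grab(n) for n in("top","side","wrist")}
T=lambda u,v:np.array([(u+.5)/5.7-.5+260,(v+.5)/5.7-.5+180]); S=lambda u,v:np.array([(u+.5)/4-.5+240,(v+.5)/4-.5+195])
P={}
for n,a,b,w in(("red",T(519,146),S(373,218),(320.5,336.5)),("blk",T(739,328),S(251,322),(320.5,121)),("org",T(414,365),S(213,183),(494.5,295))):
    # wrist is nearer: weight by duplicating
    P[n],e=tri([(f["top"],a),(f["side"],b)]+[(f["wrist"],np.array(w))]*1); print(n,P[n].round(4),e.round(2), at_z(f["wrist"],np.array(w),P[n][2]).round(4))
m=(P["red"]+P["blk"])/2; d=P["red"]-P["blk"]; print(m,np.linalg.norm(d),np.degrees(np.arctan2(d[1],d[0])))
E
```

```text
red [0.5842 0.0141 0.2515] 0.91 [0.5845 0.0142 0.2515]
blk [ 0.4953 -0.0955  0.2488] 0.75 [ 0.4954 -0.0956  0.2488]
org [0.4752 0.0658 0.2464] 0.84 [0.4753 0.066  0.2464]
[ 0.53974869 -0.04072072  0.25013654] 0.1412084808949069 50.9524439007933
```

Request:
{"op": "move_arm", "data": {
  "deltas": "1 0 -0.05 -4 0;1 0 -0.05 -8 0;1 0 -0.05 -10 0;1 0 -0.05 -11.7 0;1 0 -0.05 -11.7 0;0.5 0 -0.05 -11.7 0;0.4 0 -0.05 -11.7 0;0 0 -0.05 -11.7 0;0 0 -0.05 -11.7 0;0 0 -0.05 -11.7 0;0 0 -0.05 -11.7 0;0 0 -0.05 -11.7 0",
  "grip_force": 20
}}

```text
t: 4.7
position: [0.5395, -0.0407, 0.2494]
orientation: [0.001, -0.43, 0.903, -0.0]
wrist_force: [-1.3, -0.1, 6.0]
finger_gap: 0.3
grip_force: 20.7
```

```bash
cat > s.py <<'E'
from cell import telemetry
import numpy as np
np.set_printoptions(precision=4,suppress=True)
s=telemetry.sense(); q=s["orientation"]
print(s["t"],s["position"],"yaw_y",np.degrees(2*np.arctan2(q[2],q[1]))-90,"F",s["wrist_force"],"M",s["ft_torque"],"gap",s["finger_gap"],s["grip_force"],"q7",s["qpos"][6])
E
python3 s.py
```

```text
4.7 [ 0.5395 -0.0407  0.2494] yaw_y 140.97278247345363 F [-1.291  -0.1476  5.9793] M [ 0.1191  0.2658 -0.0139] gap 0.29952646693907575 20.707460939884186 q7 2.3409710261897234
```

Request:
{"op": "move_arm", "data": {
  "deltas": "0 0 0 -0.02 -8;0 0 0 -0.04 -16;0 0 0 -0.07 -24;0 0 0 -0.09 -32;0 0 0 -0.11 -40;0 0 0 -0.13 -48;0 0 0 -0.16 -56;0 0 0 -0.18 -64;0 0 0 -0.20 -72;0 0 0 -0.22 -80;0 0 0 -0.24 -88;0 0 0 -0.27 -96;0 0 0 -0.27 -96;0 0 0 -0.27 -96"
}}

```text
t: 6.1
position: [0.5395, -0.0406, 0.2467]
orientation: [0.001, 0.383, 0.924, 0.0]
wrist_force: [-1.1, 0.9, 5.0]
finger_gap: 0.298
grip_force: 20.7
```

```bash
python3 s.py
```

```text
6.1 [ 0.5395 -0.0406  0.2467] yaw_y 44.964351669459376 F [-1.0695  0.8596  5.026 ] M [ 0.0552  0.2719 -0.0666] gap 0.2976391308697461 20.726628005504608 q7 0.7070200854017944
```

```bash
cat > red.py <<'E'
from h import *
for n in("side","top","wrist"):
    f=grab(n); h=cv2.cvtColor(f["img"],cv2.COLOR_BGR2HSV)
    m=(((h[...,0]<6)|(h[...,0]>174))&(h[...,1]>150)&(h[...,2]>70)).astype(np.uint8)
    k,_,st,c=cv2.connectedComponentsWithStats(m)
    for i in range(1,k):
        if st[i,4]>5:
            P=at_z(f,c[i],.2465); r=P[:2]-[.5395,-.0407]
            if np.hypot(*r)<.09: print(n,c[i].round(1),st[i,4],"r",np.hypot(*r).round(4),"ang",np.degrees(np.arctan2(r[1],r[0])).round(1))
E
python3 red.py
```

```text
side [338.1 274.1] 33 r 0.0692 ang -47.3
```

Request:
{"op": "move_arm", "data": {
  "deltas": "0 0 0 -0.02 -6;0 0 0 -0.03 -12;0 0 0 -0.03 -12"
}}

```text
t: 6.55
position: [0.5394, -0.0407, 0.2464]
orientation: [0.001, 0.478, 0.878, 0.0]
wrist_force: [-1.4, 0.6, 4.8]
finger_gap: 0.299
grip_force: 20.7
```

```bash
python3 s.py
```

```text
6.55 [ 0.5394 -0.0407  0.2464] yaw_y 32.8703322786283 F [-1.4339  0.5628  4.8408] M [ 0.0402  0.242  -0.0456] gap 0.299258893326654 20.71977585554123 q7 0.5004753730099597
```

Request:
{"op": "move_arm", "data": {
  "deltas": "0 0 0 -0.02 -6;0 0 0 -0.03 -12;0 0 0 -0.03 -12"
}}

```text
t: 6.85
position: [0.5394, -0.0406, 0.246]
orientation: [0.001, 0.567, 0.823, 0.0]
wrist_force: [-1.4, 0.7, 4.6]
finger_gap: 0.297
grip_force: 20.7
```

```bash
python3 s.py
```

```text
6.85 [ 0.5394 -0.0406  0.246 ] yaw_y 20.87202119833681 F [-1.3774  0.7049  4.6478] M [ 0.0745  0.2445 -0.0651] gap 0.29697563381779657 20.711535215377808 q7 0.2954095909329478
```

Request:
{"op": "move_arm", "data": {
  "deltas": "0 0 0 -0.02 -6;0 0 0 -0.03 -12;0 0 0 -0.03 -12"
}}

```text
t: 7.15
position: [0.5394, -0.0406, 0.2457]
orientation: [0.001, 0.65, 0.76, 0.0]
wrist_force: [-0.5, 0.4, 5.7]
finger_gap: 0.297
grip_force: 20.7
```

```bash
python3 s.py
```

```text
7.15 [ 0.5394 -0.0406  0.2457] yaw_y 8.893628845921768 F [-0.5266  0.4144  5.6639] M [ 0.0166  0.2715 -0.0268] gap 0.29720376700829365 20.711357295513153 q7 0.09051778718240268
```

Request:
{"op": "move_arm", "data": {
  "deltas": "0 0 0 -0.02 -6;0 0 0 -0.03 -12;0 0 0 -0.03 -12"
}}

```text
t: 7.45
position: [0.5395, -0.0406, 0.2454]
orientation: [0.001, 0.726, 0.688, 0.001]
wrist_force: [-1.3, -0.3, 5.2]
finger_gap: 0.293
grip_force: 20.7
```

```bash
python3 s.py
```

```text
7.45 [ 0.5395 -0.0406  0.2454] yaw_y -3.0682531128683763 F [-1.2622 -0.2518  5.1552] M [ 0.0625  0.258  -0.079 ] gap 0.29283101702008446 20.725662410259247 q7 -0.11401382801210164
```

Request:
{"op": "move_arm", "data": {
  "deltas": "0 0 0 -0.02 -6;0 0 0 -0.03 -12;0 0 0 -0.03 -12"
}}

```text
t: 7.75
position: [0.5395, -0.0406, 0.2451]
orientation: [0.0, 0.794, 0.608, 0.001]
wrist_force: [-1.0, -0.3, 4.9]
finger_gap: 0.295
grip_force: 20.7
```

```bash
python3 s.py
```

```text
7.75 [ 0.5395 -0.0406  0.2451] yaw_y -15.061346928285715 F [-1.0186 -0.2833  4.9184] M [ 0.1115  0.305  -0.0349] gap 0.29537131906085023 20.71272522211075 q7 -0.31930765500199576
```

Request:
{"op": "move_arm", "data": {
  "deltas": "0 0 0 -0.02 -6;0 0 0 -0.03 -12;0 0 0 -0.03 -12"
}}

```text
t: 8.05
position: [0.5395, -0.0406, 0.2447]
orientation: [0.0, 0.853, 0.522, 0.001]
wrist_force: [-0.7, 0.5, 4.4]
finger_gap: 0.293
grip_force: 20.7
```

```bash
python3 s.py;python3 red.py
```

```text
8.05 [ 0.5395 -0.0406  0.2447] yaw_y -27.021748924775324 F [-0.7333  0.5229  4.4315] M [ 0.0838  0.3111 -0.0656] gap 0.29283264602608544 20.722167491912842 q7 -0.5240637418958949
side [306.9 278.4] 37 r 0.0744 ang -118.1
```

Request:
{"op": "move_arm", "data": {
  "deltas": "0 0 0 -0.02 -6;0 0 0 -0.03 -12;0 0 0 -0.03 -12"
}}

```text
t: 8.5
position: [0.5395, -0.0406, 0.2444]
orientation: [0.0, 0.903, 0.431, 0.001]
wrist_force: [-1.8, 1.0, 5.1]
finger_gap: 0.3
grip_force: 20.7
```

```bash
python3 s.py
```

```text
8.5 [ 0.5395 -0.0406  0.2444] yaw_y -38.99841398842578 F [-1.8173  0.9526  5.0823] M [ 0.1083  0.2362 -0.0864] gap 0.30026125982143315 20.719484388828278 q7 -0.7291832683127631
```

Request:
{"op": "move_arm", "data": {
  "deltas": "0 0 0 -0.01 -4;0 0 0 -0.02 -8;0 0 0 -0.02 -8"
}}

```text
t: 8.8
position: [0.5395, -0.0406, 0.2442]
orientation: [0.0, 0.93, 0.367, 0.001]
wrist_force: [-0.8, -0.3, 5.7]
finger_gap: 0.297
grip_force: 20.7
```

```bash
python3 s.py
```

```text
8.8 [ 0.5395 -0.0406  0.2442] yaw_y -46.962608692585796 F [-0.7672 -0.2902  5.6737] M [ 0.196   0.1673 -0.0161] gap 0.2970714683513395 20.70258468389511 q7 -0.8656271120227695
```

```bash
cat >> s.py <<'E'
from cell import optics
M=[s["ft_torque"]]
for i in range(4): optics.grab_frame("top"); M.append(telemetry.sense()["ft_torque"])
print("Mz avg",np.mean(M,0)[2],np.std(M,0)[2])
E
echo
```

Request:
{"op": "move_arm", "data": {
  "deltas": "0 0 0 -0.02 -6;0 0 0 -0.03 -12;0 0 0 -0.03 -12"
}}

```text
t: 9.1
position: [0.5395, -0.0406, 0.2438]
orientation: [0.0, 0.964, 0.268, 0.001]
wrist_force: [-1.0, 0.2, 5.2]
finger_gap: 0.299
grip_force: 20.7
```

```bash
python3 s.py
```

```text
9.1 [ 0.5395 -0.0406  0.2438] yaw_y -58.96440461898733 F [-1.0407  0.2447  5.1536] M [ 0.0908  0.2094 -0.0682] gap 0.29875755818939304 20.711638927459717 q7 -1.0712332105768947
Mz avg -0.08698435572987713 0.03583899101717257
```

Request:
{"op": "move_arm", "data": {
  "deltas": "0 0 0 -0.01 -5;0 0 0 -0.03 -10;0 0 0 -0.03 -10"
}}

```text
t: 9.6
position: [0.5395, -0.0406, 0.2435]
orientation: [0.0, 0.983, 0.183, 0.001]
wrist_force: [-0.5, 1.2, 5.2]
finger_gap: 0.299
grip_force: 20.7
```

```bash
python3 s.py
```

```text
9.6 [ 0.5395 -0.0406  0.2435] yaw_y -68.94655141882575 F [-0.4873  1.2159  5.1631] M [ 0.0784  0.1459 -0.1068] gap 0.29925570585276573 20.712368488311768 q7 -1.2423121359561442
Mz avg -0.042106018156377954 0.03961452892597943
```

Request:
{"op": "move_arm", "data": {
  "deltas": "0 0 0 -0.02 -6;0 0 0 -0.03 -12;0 0 0 -0.03 -12"
}}

```text
t: 10.1
position: [0.5395, -0.0406, 0.2432]
orientation: [0.0, 0.997, 0.079, 0.001]
wrist_force: [-0.3, -0.0, 4.8]
finger_gap: 0.297
grip_force: 20.7
```

```bash
python3 s.py
```

```text
10.1 [ 0.5395 -0.0406  0.2432] yaw_y -80.95921480657664 F [-0.3141 -0.048   4.7589] M [ 0.09    0.1658 -0.0746] gap 0.296765677514055 20.698036551475525 q7 -1.4482976520902162
Mz avg -0.059551858094224794 0.02421288807942916
```

Request:
{"op": "move_arm", "data": {
  "deltas": "0 0 0 -0.02 -6;0 0 0 -0.03 -12;0 0 0 -0.03 -12"
}}

```text
t: 10.6
position: [0.5395, -0.0407, 0.2429]
orientation: [-0.0, 1.0, -0.026, 0.001]
wrist_force: [-0.0, -0.1, 5.6]
finger_gap: 0.297
grip_force: 20.7
```

```bash
python3 s.py; python3 red.py
```

```text
10.6 [ 0.5395 -0.0407  0.2429] yaw_y -92.9358664609706 F [-0.007  -0.1159  5.5793] M [ 0.0687  0.1052 -0.0503] gap 0.2965368973642868 20.703797936439514 q7 -1.6535956730202057
Mz avg -0.04779285203818371 0.022949390289003023
side [291.5 263.5] 23 r 0.0727 ang -178.2
top [367.2 246.2] 6 r 0.071 ang 174.4
```

Request:
{"op": "move_arm", "data": {
  "deltas": "0 0 0 -0.02 -6;0 0 0 -0.03 -12;0 0 0 -0.03 -12"
}}

```text
t: 11.25
position: [0.5395, -0.0407, 0.2425]
orientation: [-0.0, 0.992, -0.13, 0.001]
wrist_force: [0.3, 1.0, 5.1]
finger_gap: 0.297
grip_force: 20.7
```

```bash
python3 s.py; python3 red.py
```

```text
11.25 [ 0.5395 -0.0407  0.2425] yaw_y -104.91650754709886 F [0.2977 1.0313 5.1333] M [ 0.0763  0.1381 -0.0654] gap 0.2974305422642945 20.702346861362457 q7 -1.8590369670382745
Mz avg -0.06307616595675547 0.016962872186647087
side [292.3 260.3] 26 r 0.0712 ang 170.9
top [363.1 245.4] 11 r 0.071 ang 165.0
```

Request:
{"op": "move_arm", "data": {
  "deltas": "0 0 0 -0.02 -6;0 0 0 -0.03 -12;0 0 0 -0.03 -12"
}}

```text
t: 11.9
position: [0.5395, -0.0407, 0.2422]
orientation: [-0.0, 0.973, -0.233, 0.001]
wrist_force: [-0.5, 0.1, 5.2]
finger_gap: 0.301
grip_force: 20.7
```

```bash
python3 s.py; python3 red.py
```

```text
11.9 [ 0.5395 -0.0407  0.2422] yaw_y -116.9088653756655 F [-0.4826  0.0845  5.2176] M [ 0.083   0.1235 -0.0724] gap 0.30099140225478344 20.698175132274628 q7 -2.0646457633963102
Mz avg -0.07424024954458792 0.008797584936588993
side [293.9 257.3] 23 r 0.0699 ang 159.4
top [357.6 243.8] 25 r 0.0726 ang 152.3
```

Request:
{"op": "move_arm", "data": {
  "deltas": "0 0 0 -0.02 -6;0 0 0 -0.03 -12;0 0 0 -0.03 -12"
}}

```text
t: 12.55
position: [0.5395, -0.0408, 0.2419]
orientation: [-0.0, 0.943, -0.333, 0.001]
wrist_force: [0.3, 0.8, 4.7]
finger_gap: 0.299
grip_force: 20.7
```

```bash
python3 s.py; python3 red.py
```

```text
12.55 [ 0.5395 -0.0408  0.2419] yaw_y -128.89879981151557 F [0.267  0.7665 4.6648] M [ 0.0612  0.0807 -0.0954] gap 0.2989112273454445 20.699743330478668 q7 -2.2702749643497793
Mz avg -0.059868116801440906 0.018800171670623103
side [296.3 254.1] 23 r 0.0701 ang 146.8
top [353.3 241.1] 24 r 0.0732 ang 141.3
```

Request:
{"op": "move_arm", "data": {
  "deltas": "0 0 0 -0.02 -6;0 0 0 -0.03 -12;0 0 0 -0.03 -12"
}}

```text
t: 13.2
position: [0.5395, -0.0407, 0.2415]
orientation: [-0.0, 0.903, -0.43, 0.001]
wrist_force: [-0.6, 0.9, 4.7]
finger_gap: 0.297
grip_force: 20.7
```

```bash
python3 s.py; python3 red.py
```

```text
13.2 [ 0.5395 -0.0407  0.2415] yaw_y -140.88401726381016 F [-0.6191  0.8731  4.7432] M [ 0.0958  0.1361 -0.0605] gap 0.29691246906432506 20.702109932899475 q7 -2.475948086776805
Mz avg -0.08318660500503139 0.014712498298444406
side [298.8 253.2] 6 r 0.0668 ang 140.5
top [349.8 237.2] 19 r 0.0724 ang 129.6
```

Request:
{"op": "move_arm", "data": {
  "deltas": "0 0 0 -0.02 -5;0 0 0 -0.03 -10;0 0 0 -0.03 -10"
}}

```text
t: 13.85
position: [0.5395, -0.0407, 0.2413]
orientation: [-0.0, 0.863, -0.506, 0.001]
wrist_force: [-0.3, -0.1, 5.7]
finger_gap: 0.294
grip_force: 20.7
```

```bash
python3 s.py; python3 red.py
```

```text
13.85 [ 0.5395 -0.0407  0.2413] yaw_y -150.8026547823617 F [-0.3127 -0.1099  5.7151] M [0.0092 0.1342 0.1594] gap 0.2942095022290959 20.72019875049591 q7 -2.6464506881051384
Mz avg 0.14945640985728553 0.020629075239770034
top [347.7 233.8] 21 r 0.0719 ang 120.7
```

Request:
{"op": "move_arm", "data": {
  "deltas": "0 0 0 0 -2;0 0 0 0 -3.5;0 0 0 0 -3.5"
}}

```text
t: 14.5
position: [0.5395, -0.0407, 0.2412]
orientation: [-0.0, 0.847, -0.532, 0.001]
wrist_force: [0.3, 0.2, 5.1]
finger_gap: 0.295
grip_force: 20.7
```

```bash
python3 s.py; python3 red.py
```

```text
14.5 [ 0.5395 -0.0407  0.2412] yaw_y -154.22838809718502 F [0.2919 0.1643 5.0575] M [0.0003 0.1043 0.2731] gap 0.2953387321349276 20.70171296596527 q7 -2.7054495431558703
Mz avg 0.28439772701622984 0.017008473053988418
side [306.1 249.3] 10 r 0.067 ang 117.5
top [346.9 232.3] 23 r 0.072 ang 117.1
```

Request:
{"op": "move_arm", "data": {
  "deltas": "0 0 0 0.02 8;0 0 0 0.04 16;0 0 0 0.07 24;0 0 0 0.09 32;0 0 0 0.11 40;0 0 0 0.13 48;0 0 0 0.16 56;0 0 0 0.18 64;0 0 0 0.20 72;0 0 0 0.22 80;0 0 0 0.24 88;0 0 0 0.27 96;0 0 0 0.29 104;0 0 0 0.31 112;0 0 0 0.33 120;0 0 0 0.36 128;0 0 0 0.38 136;0 0 0 0.40 144;0 0 0 0.42 152"
}}

```text
t: 16.75
position: [0.5394, -0.0406, 0.2454]
orientation: [0.0, 0.719, 0.695, 0.001]
wrist_force: [-0.2, 0.8, 5.7]
finger_gap: 0.295
grip_force: 20.7
```

Request:
{"op": "move_arm", "data": {
  "deltas": "0 0 0 0.02 8;0 0 0 0.04 16;0 0 0 0.07 24;0 0 0 0.09 32;0 0 0 0.09 32;0 0 0 0.09 32"
}}

```text
t: 17.35
position: [0.5394, -0.0406, 0.2463]
orientation: [0.001, 0.502, 0.865, 0.0]
wrist_force: [-0.4, -0.0, 5.0]
finger_gap: 0.291
grip_force: 20.7
```

```bash
python3 s.py; python3 red.py
```

```text
17.35 [ 0.5394 -0.0406  0.2463] yaw_y 29.71514609157478 F [-0.3775 -0.0231  4.9545] M [0.0795 0.1239 0.0478] gap 0.2905463303124572 20.710300505161285 q7 0.4471424531099597
Mz avg 0.023412494506316557 0.020720075918895735
side [332.8 277. ] 33 r 0.0698 ang -62.6
```

Request:
{"op": "move_arm", "data": {
  "deltas": "0.5 0 0 0 0;0.7 0 0 0 0;1 0 0 0 0;1 0 0 0 0;1 0 0 3 0;1 0 0 8 0;1 0 0 9 0;1 0 0 9 0;0 -6.8 10.8 9 8;0 -6.8 10.8 9 16;0 -6.8 10.8 9 24;0 -6.8 10.8 9 32;0 -6.8 10.8 9 40;0 -6.8 10.8 9 48;0 -6.8 10.8 9 56;0 -6.8 10.8 9 62.5;0 -6.8 10.8 9 62.5;0 -6.8 10.8 9 62.5"
}}

```text
t: 19.5
position: [0.47, 0.067, 0.3341]
orientation: [-0.001, -0.016, 1.0, -0.0]
wrist_force: [0.7, 0.8, 0.4]
finger_gap: 0.001
grip_force: 0.0
```

```bash
python3 s.py; python3 red.py; python3 - <<'E'
from h import *
f=grab("wrist"); cv2.imwrite("pics/w2.png",f["img"])
E
```

```text
19.5 [0.47   0.067  0.3341] yaw_y 91.84454526144881 F [0.6674 0.8344 0.3757] M [-0.0224  0.0135 -0.0152] gap 0.0007576535781212164 0.0 q7 1.3805716939067385
Mz avg 0.013416661740302534 0.02983826030982212
side [332.7 277. ] 34 r 0.0698 ang -62.8
wrist [ 51.4 396. ] 408 r 0.0764 ang -59.6
```

View pics/w2.png

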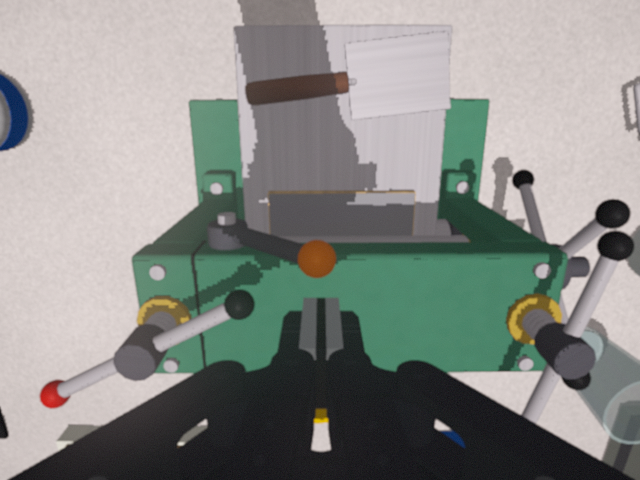

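The handle is free with the red ball at about -60° (half a turn back). The orange ball at (317,258) is just in front of the closed fingertips in this view; I'll check its position.

```bash
python3 - <<'E'
from h import *
f=grab("wrist"); print(at_z(f,np.array([317,258.]),.2464), proj(f,[.4752,.0658,.2464]))
E
```

```text
[0.47544314 0.06466451 0.2464    ] [318.99796298 257.66559264]
```

Request:
{"op": "move_arm", "data": {
  "deltas": "0 0 0 -4 0;0 0 0 -5.5 0;0 0 0 -6 0;0 0 0.2 -6.5 0;0 0 0.5 -7 0;0 0 0.8 -7.5 0;0 0 1 -8 0;0 0 1.2 -8.5 0;0 0 1.4 -9 0;0 0 1.5 -9.5 0;0 0 1.7 -10 0;0 0 1.8 -10.5 0;0 0 1.9 -11 0;0 0 1.9 -11.3 0;0 0 1.9 -11.5 0;0 0 1.9 -11.5 0"
}}

```text
t: 21.55
position: [0.4702, 0.0854, 0.2199]
orientation: [-0.001, -0.017, 1.0, -0.001]
wrist_force: [0.6, 0.5, 0.1]
finger_gap: -0.002
grip_force: 0.0
```

```bash
python3 s.py
```

```text
21.55 [0.4702 0.0854 0.2199] yaw_y 91.95988223853621 F [0.5801 0.5243 0.0858] M [ 0.0333 -0.0018  0.051 ] gap -0.002360989776924175 0.0026429689933138434 q7 1.280451381694998
Mz avg -0.004388870741070067 0.0291750443694133
```

```bash
python3 - <<'E'
from h import *
f=grab("wrist"); cv2.imwrite("pics/w3.png",f["img"][100:460,120:520]); print(proj(f,[.4752,.0658,.2464]),proj(f,[.4743,.0876,.19]))
E
```

```text
[258.03780866 391.57277762] [326.930899   305.38142633]
```

View pics/w3.png

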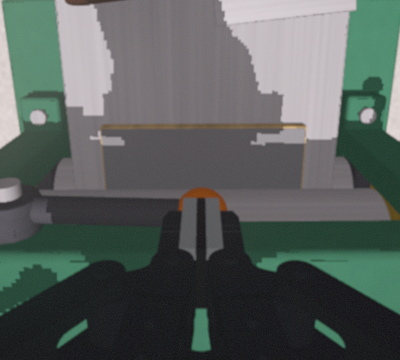

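The orange ball sits under the fingertips at crop (202,200) and the lever is nearly level. I'll press the last few millimetres onto the stop.

Request:
{"op": "move_arm", "data": {
  "deltas": "0 0 0.1 -0.2 0;0 0 0.1 -0.4 0;0 0 0.1 -0.5 0;0 0 0.1 -0.5 0"
}}

```text
t: 22.2
position: [0.4709, 0.0871, 0.2156]
orientation: [0.0, -0.017, 1.0, -0.0]
wrist_force: [-0.3, 0.1, 0.6]
finger_gap: 0.003
grip_force: 0.2
```

```bash
python3 s.py
```

```text
22.2 [0.4709 0.0871 0.2156] yaw_y 91.97397670135786 F [-0.3304  0.0887  0.5877] M [-0.1235 -0.0369 -0.0148] gap 0.0025425679977574825 0.23663646366912872 q7 1.27449549332288
Mz avg -0.005070030706715667 0.008152038893279517
```

Request:
{"op": "move_arm", "data": {
  "deltas": "0 0 0 -0.1 0;0 0 0 -0.2 0;0 0 0 -0.3 0;0 0 0 -0.3 0"
}}

```text
t: 22.8
position: [0.471, 0.0874, 0.2144]
orientation: [-0.0, -0.017, 1.0, -0.0]
wrist_force: [-4.1, -0.3, 10.2]
finger_gap: -0.002
grip_force: 5.0
```

The lever is on its stop, with 10 N at the predicted height. I'll retreat and check.

Request:
{"op": "move_arm", "data": {
  "deltas": "0 0 0 3 0;0 0 0 8 0;0 0 0 12 0;0 0 0 16 0;0 -8 4 18 0;0 -8 4 18 0;0 -8 4 18 0;0 -8 4 18 0"
}}

```text
t: 23.6
position: [0.3904, 0.1278, 0.393]
orientation: [0.001, -0.018, 1.0, -0.001]
wrist_force: [0.9, -0.6, 0.3]
finger_gap: 0.001
grip_force: 0.0
```

```bash
python3 red.py; python3 - <<'E'
from h import *
f=grab("wrist"); cv2.imwrite("pics/w4.png",f["img"]); s=grab("side"); print(proj(f,[.4743,.0876,.19]))
cv2.imwrite("pics/s4.png",cv2.resize(s["img"][195:345,240:390],None,fx=4,fy=4,interpolation=cv2.INTER_CUBIC)); print(proj(s,[.4743,.0876,.19]))
for f in(s,f):
    h=cv2.cvtColor(f["img"],cv2.COLOR_BGR2HSV); m=((h[...,0]>7)&(h[...,0]<16)&(h[...,1]>200)&(h[...,2]>100)).astype(np.uint8)
    k,_,st,c=cv2.connectedComponentsWithStats(m); i=1+st[1:,4].argmax(); print(c[i],st[i])
E
```

```text
side [332.8 277. ] 33 r 0.0698 ang -62.6
wrist [ 40.4 425.9] 228 r 0.0768 ang -59.7
[274.89909762 294.28581734]
[292.86055303 250.97883396]
[295.  251.5] [295 251   1   2   2]
[272.36217949 296.15384615] [262 286  22  22 312]
```

View pics/w4.png

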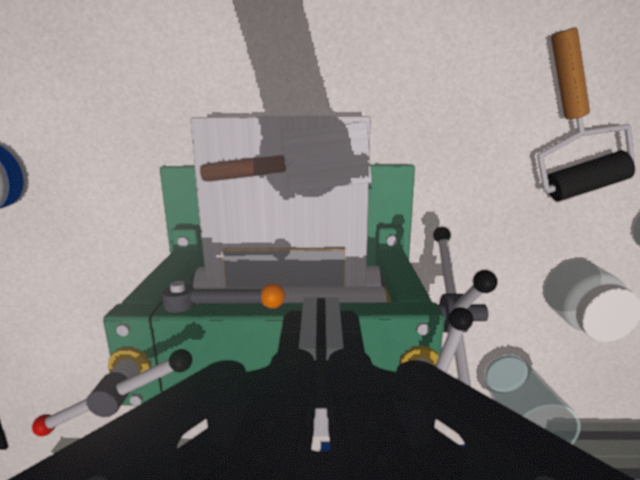

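The lever is level, with the orange ball at (272,296) where the fully-down position predicts. The red handle stays at about -60°, and nothing else moved. I'll hand it in.

```bash
python3 -c "
from cell import job; print(job.job_done())"
```

```text
the job is handed in; nothing more can be done
None
```

The press is set and handed in: the red-ended screw was turned down until it bottomed at about 0.28 N m (finger-tight), backed off about half a turn (184° of tool turn), and the orange lever is down on its stop, with the hand clear.

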